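# Unlock the document case and hold the lock open

### The job

Take the key with the square bow from the wooden key stand and put it into the lock of the steel document case; the lock is sticky, so work the key past its two hidden catches by rocking it clockwise for the first and anticlockwise for the second with light pushes, never forcing it, until its shoulder sits on the lock plate. Then turn it a quarter turn clockwise (seen from above) and finish while still gripping it and holding it turned against the lock's return spring, so that the lid can be lifted. Leave the other two keys in the stand and the other things on the table where they are.

Things in the scene. Friction and masses are not known exactly. Their poses are not given: they have to be found in the camera images.
- key_grip (a point): The key to use: plain steel, upright in the stand, with a SQUARE bow on top. This point is the bow's centre, 82 mm above the table at the start. z points up along the stem, x across the bow's thickness, y along its width. Bow 8 (x) by 28 (y) by 28 mm tall: grip it across x, from above. Half a turn about z gives the same key. About 60 g. Lift it 55 mm to clear the stand, 100 mm to clear the other keys.
- key_tip (a point): Tip of the same key's bit, 74 mm straight below the bow's centre. Bit: flat, 20 mm wide (y), 5 mm thick (x), 7 mm tall, tip rounded to 2.5 mm radius. Above it a round stem 5.6 mm thick, then, 48 mm above the tip, the underside of the shoulder (disc 25 mm across, 4 mm thick) and a neck 10 x 14 mm; shoulder and neck together are 12 mm tall, up to the bow's underside.
- lock_mouth (a point): Centre of the lock's mouth in the top of the 50 mm square bare-steel lock plate near the case's front edge, 68 mm above the table, flush with the case. z up. The mouth is a slot 21.5 mm long along y and 6.8 mm wide along x; the bit goes in straight down, lying along y, either way round. Home: tip 48 mm deep, shoulder on the plate, bow's centre 26 mm above this point.
- catch_1 (a point): First hidden catch, on the lock axis, top face 15 mm below the mouth: a 3 mm plate with a 22 x 7 mm slot, standing askew 0.3 to 0.7 rad CLOCKWISE (from above) of the mouth slot, how much is unknown. It does not turn; the bit drops through under a few newtons once turned to match within about 0.15 rad. Turn the key for it with the tip 12 to 15 mm deep. The axes shown are the mouth's.
- catch_2 (a point): Second hidden catch, as the first, but its top 28 mm below the mouth and askew 0.3 to 0.7 rad ANTICLOCKWISE of the mouth slot. Turn the key for it with the tip 25 to 28 mm deep. Below it the cylinder's slot begins 41 mm below the mouth, at the mouth's own angle: turn the key back to that (within 0.1 rad) with the tip 38 to 41 mm deep, then push home. The axes shown are the mouth's.
- lock (a joint): Turn of the lock cylinder, rad: 0 at rest, growing clockwise seen from above; a quarter turn is 1.57, the stop 1.95. It turns only with the bit in its slot (tip over 41 mm deep, bit clear of catch 2). The bit has some 0.06 rad of play in it, so turn the key a little further. A spring turns it back to 0 when let go: about 0.1 N m at a quarter turn.
- case: Fixed grey steel document case, 260 mm wide (y), 257 mm deep (x), 68 mm tall. Origin on the table under the lock's mouth, axes as the mouth's; the case reaches from 37 mm before to 220 mm behind the lock (+x), 100 mm to its left (+y), 160 mm to its right. Behind the lock, from 42 mm out, lie a steel bolt 4 mm high and its keeper, 8 mm. Pressing the key on it with over 80 N counts as forcing.
- key_round: Another key, to be left alone: same below the bow, but with a round bow 30 mm across. Origin at the tip of its bit.
- key_tee: Another key, to be left alone: same below the bow, but T-shaped on top, crossbar 34 mm wide, its top 90 mm above the bit tip (98 mm above the table). Origin at the tip of its bit.
- rack: Fixed wooden key stand, 56 mm (x) by 170 mm (y) by 56 mm tall, with three slots in a row along its y, 52 mm apart, one key upright in each with bow widths along the row; which key is in which slot varies. Origin under its centre.
- weight: Round steel paperweight 52 mm across, 44 mm tall, standing on the case's lid; leave alone. Origin at its underside.
- loupe: Black loupe 44 mm across and 42 mm tall on the table; leave alone. Origin at its underside.
- brush: Brush lying on the table; leave alone.
- cup: White cup 76 mm across, 95 mm tall; leave alone. Origin at its underside.
- tape: Roll of paper tape 90 mm across, 25 mm tall, lying flat; leave alone.
- eraser: White eraser 50 x 24 x 14 mm; leave alone.

How it is judged (in metres and radians):
On the way:
1. the key is fully home in the lock, upright, not yet turned (z of key_grip in the frame of lock_mouth below 0.0295 m and horizontal distance between key_grip and lock_mouth below 0.006 m and value of joint lock below 0.5 rad), for 0.1 s.
At the end, for the whole second after the job is handed in: The square-bow key is home (bow centre under 29.5 mm above the mouth, within 6 mm of its axis, tilt under 0.12 rad), the cylinder is turned clockwise 1.31 to 1.85 rad (75 to 106 degrees), and the fingers still grip the key (over 2 N) through the last second (z of key_grip in the frame of lock_mouth below 0.0295 m and horizontal distance between key_grip and lock_mouth below 0.006 m and angle between key_grip's own z axis and vertical below 0.12 rad and value of joint lock between 1.31 and 1.85 rad and contact force between the fingers and key above 2 N); the arm keeps its last pose, push and grip.
It fails at once if another key is pulled up or knocked (moved over 15 mm) (distance of any of key_round, key_tee from where it was at the start of the episode above 0.015 m).
It fails at once if a bystander is moved over 20 mm (distance of any of weight, loupe, brush, cup, tape, eraser from where it was at the start of the episode above 0.02 m).
It fails at once if the key is forced in the lock (over 80 N) (contact force between key and case above 80 N).
It also fails if it takes over 54 s, if anything falls off the work surface, if the arm or the gripper's body presses on something with over 40 N, if the wrist force passes 120 N, or if a joint passes its speed limit or range.

### The arm

A 7-joint arm with a two-finger parallel gripper is mounted at the origin on the work surface. World frame = base frame: x ahead of the robot, y to its left, z up, the work surface at z = 0. Lengths are in mm, angles in rad, forces in N, time in s.
With the tool pointing down it reaches from about 425 to 925 mm from the base axis. Payload 6.8 kg.
Tool frame: the origin (TCP) lies at the very end of the fingers, on their centre line; the grasp point (between the pads) lies 19 mm behind it; x points along the fingers, z is the direction in which the jaws open and shut, and the axes are right-handed (so a half turn about x gives the same grasp; the last joint's range is limited). The gripper opens to 85 mm and grips with 20 to 120 N. Pads are 22 mm wide; open, the fingers measure 114 mm over their backs; the gripper's body (76 mm by 85 mm) begins 54 mm behind the grasp point. The pads swing forward as they close: fully open they stand 13 mm farther back than shut.
Start: joints at [1.116, 0.477, 0.022, 1.555, -0.011, 1.109, -0.083], TCP at [229.436, -634.828, 205.308] pointing down, gripper open.
Joint ranges: [-2.96, 2.96], [-0.34, 2.1], [-1.41, 1.46], [0.24, 2.44], [-1.37, 4.51], [0.17, 1.92], [-2.96, 2.96]. Speed limits (rad/s): [2.39, 2.39, 3.14, 3.14, 3.14, 3.14, 3.14].

### API

Orientations are given as [roll, pitch, yaw] about the fixed x, y, z axes, in that order (R = Rz(yaw) Ry(pitch) Rx(roll)).
In Python, from bench import sensors, vision, ticket, spotter gives the robot as it stands.
- The arm moves only by the tool step_arm, never from a script. Its arguments are lists of equal length, an entry for each row: "linear": the shift along the tool's x, y, z in mm, a list of three; "twist": the turn about the tool's x in rad; "gripper": the opening, from 0 (shut) to 1 (fully open). A call has 1 to 12 rows; each row shifts and turns the commanded pose from where the row before left it, along the tool's axes as they then stand; what a row does not reach is not made up. A row lasts 1/10 s, in which the tool goes at most 50 mm and 8.59 degrees, less where a joint would pass 70% of its speed; a pose out of reach is approached as far as the arm can. A call with a gripper value outside its range is refused whole. The fingers move at their own pace and stop on an object; "force" is the grip in N (left out, the last holds). Time passes only in rows, so rows that do not move let the fingers close. It gives the time, the measured TCP pose, the force and the opening at its end, in the units of the state.
- sensors.sense(): the state, without advancing time (a new reading comes with each control period).
- vision.snapshot(name): name is "scene" or "top" or "wrist"; returns a dict with "color" (480x640x3 uint8, blue, green, red), "fovy" (degrees; the focal length in pixels is half the picture's height over the tangent of half this angle, whatever the lens; pixels are square), "cx", "cy" (the principal point, pixels), "world_to_cam" (4x4, takes a point from world to camera coordinates). Camera axes: x right, y up, looking along -z (the intrinsics and any distortion apply to the point x, -y, -z); pixel columns grow to the right and rows downward; lengths in mm; the calibration is good to about 2 mm. A picture is of the moment at which its call begins. There is no depth.
- ticket.sign_off(): hands the job in, once; it reports no verdict.
Trained networks look in a picture, given as the dict that the camera call returned (one of the last four; its "shot" number tells which), for a name from the list of things; names that differ only in an ending like _2 or _b are one class to them, and where a whole thing is asked for, a point or a joint stands for the part that bears it (a point fixed in the world has none). Each returns a list of dicts, best first, with "conf" (0 to 1); they miss things now and then, are a little off and sometimes report something else, mostly with a low value. They report only what shows in the picture. A call takes as long as a camera call.
- spotter.recognise(query, picture): "extent" ([left, top, width, height] in pixels, round what is visible of it).
The state is a dict: "time": time; "joint_pos": joint angles; "dq": joint speeds; "effort": joint torques, N m; "eef_pos": TCP position; "eef_rot": TCP orientation; "ft_force": force on the tool from outside, world axes, zero at the start; "wrist_torque": the same for the moment, N m; "finger_gap": finger opening in mm.
Only numpy, scipy, OpenCV 4.12 (cv2) and the standard library are available. Lean on these libraries where they do the work, as an engineer would, in place of code of your own. Each camera call takes 0.05 s, during which the arm holds its last target.

## Working session

There is one attempt and no reset: what is moved stays moved. The work goes in short steps, Python scripts to look and compute and a tool call to move; the robot and the scene stay as the last step left them, time stands still between calls to the robot, and variables do not carry over. Pictures are saved under pics/ and viewed, and the job is handed in when it is done.

Besides the shell and the picture viewer there is one more tool, called after "Request:" by a JSON object that holds its "op" and its "data", one argument or row to a line. step_arm: Moves the arm, as the interface text tells. Its arguments: {"type":"object","properties":{"linear":{"type":"array","items":{"type":"array","items":{"type":"number"}}},"twist":{"type":"array","items":{"type":"number"}},"gripper":{"type":"array","items":{"type":"number"}},"force":{"type":"number"}},"required":["linear","twist","gripper"]}

```bash
ls; mkdir -p pics
python3 - <<'E'
from bench import sensors, vision, spotter
import cv2
s=sensors.sense(); print(s)
for n in ["scene","top","wrist"]:
    p=vision.snapshot(n); cv2.imwrite(f"pics/{n}0.png",p["color"]); print(n,{k:(v if k!="color" else 0) for k,v in p.items()})
    for q in ["key_grip","lock_mouth","case","key_round","key_tee","rack"]:
        try: print(q,spotter.recognise(q,p)[:2])
        except Exception as e: print(q,e)
E
```

```text
pics
{'time': 0.0, 'joint_pos': array([ 1.11589763,  0.47779264,  0.02232254,  1.5564551 , -0.01147919,
        1.10925377, -0.08308389]), 'dq': array([ 0.00034907, -0.00157964,  0.0011568 , -0.00143571, -0.00133224,
       -0.00089329,  0.00172959]), 'effort': array([-9.15849305e-04, -5.96447575e+01,  1.60801850e+00, -2.81197429e+01,
        1.25551934e-02,  9.26978333e-03, -1.90103890e-05]), 'eef_pos': array([ 229.20012421, -634.23038638,  204.32886815]), 'eef_rot': array([-3.06144721,  1.56901552,  1.9978027 ]), 'ft_force': array([0.23654041, 0.13639604, 0.74933664]), 'wrist_torque': array([-0.03581738, -0.01228292, -0.00988725]), 'finger_gap': 85.56012108607351}
scene {'color': 0, 'fovy': 55.59239653506654, 'cx': 319.5536905036192, 'cy': 234.0222298588333, 'world_to_cam': array([[-2.82397489e-01,  9.59227970e-01,  1.15481210e-02,
         1.65159910e+02],
       [-8.05647057e-01, -2.43683645e-01,  5.39954721e-01,
         3.47073957e+02],
       [ 5.20753759e-01,  1.43178148e-01,  8.41614841e-01,
        -1.38699635e+03],
       [ 0.00000000e+00,  0.00000000e+00,  0.00000000e+00,
[... 1258 characters left out ...]
y_tee [{'extent': [157.6, 226.5, 16.2, 7.4], 'conf': 0.57}]
rack [{'extent': [135.2, 217.8, 75.1, 29.6], 'conf': 0.64}]
wrist {'color': 0, 'fovy': 59.624613124412605, 'cx': 319.0012469414104, 'cy': 238.92984825346343, 'world_to_cam': array([[ 3.39297568e-01, -9.40678836e-01,  6.98060057e-04,
        -6.75829752e+02],
       [ 8.95317724e-01,  3.22708231e-01, -3.07026986e-01,
         3.95915000e+01],
       [ 2.88588518e-01,  1.04798495e-01,  9.51700553e-01,
        -3.79540393e+02],
       [ 0.00000000e+00,  0.00000000e+00,  0.00000000e+00,
         1.00000000e+00]]), 'shot': 3}
key_grip [{'extent': [6.6, 0.8, 40.0, 14.9], 'conf': 0.42}]
lock_mouth []
case []
key_round []
key_tee []
rack []
```

View pics/scene0.png

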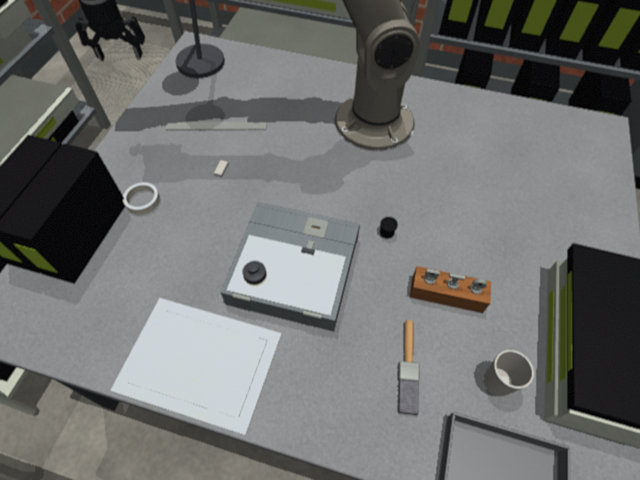

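View pics/top0.png

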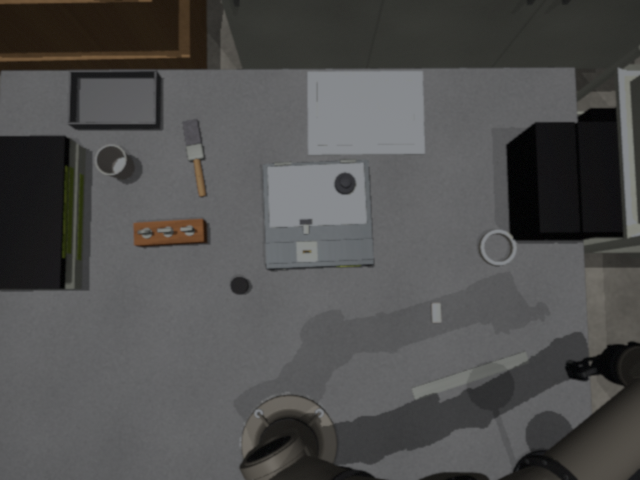

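View pics/wrist0.png

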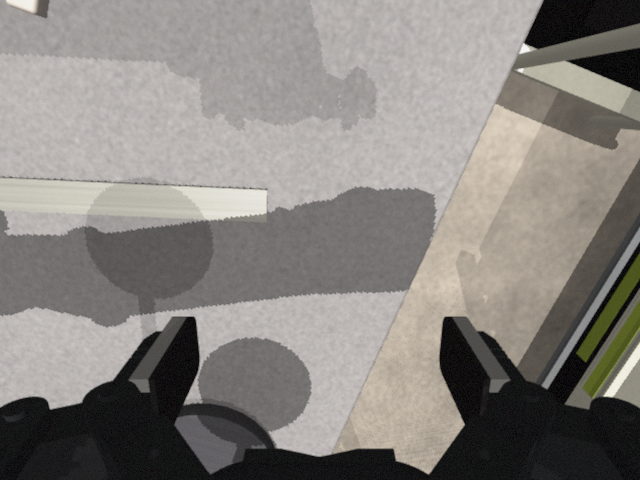

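The scene view shows the stand with three keys at about (450,288), the case at (293,265) and the lock plate at (316,226). In the top view the stand is at (170,232) and the lock plate at (307,251). The wrist view shows only bare table for now. Next I'll measure and zoom in.

```bash
cat > h.py <<'E'
import numpy as np, cv2
from bench import sensors, vision, spotter, ticket
def fl(p): return p["color"].shape[0]/2/np.tan(np.radians(p["fovy"]/2))
def proj(p,X):
    X=np.atleast_2d(X); c=(p["world_to_cam"]@np.c_[X,np.ones(len(X))].T).T
    f=fl(p); return np.c_[p["cx"]+f*c[:,0]/-c[:,2], p["cy"]-f*c[:,1]/-c[:,2]]
def ray(p,u,v):
    f=fl(p); W=p["world_to_cam"]; R=W[:3,:3]; o=-R.T@W[:3,3]
    d=R.T@np.array([(u-p["cx"])/f,-(v-p["cy"])/f,-1]); return o,d
def unproj(p,u,v,z):
    o,d=ray(p,u,v); return o+d*(z-o[2])/d[2]
def crop(p,x,y,w,h,s,name):
    c=p["color"][y:y+h,x:x+w]; cv2.imwrite("pics/"+name,cv2.resize(c,None,fx=s,fy=s,interpolation=cv2.INTER_CUBIC))
E
python3 - <<'E'
from h import *
p=vision.snapshot("scene"); crop(p,390,245,130,80,6,"s1.png")
for (u,v) in [(432,276),(455,279),(478,285)]: print("scene",unproj(p,u,v,85))
print("lock scene",unproj(p,316,226.5,68))
p=vision.snapshot("top"); crop(p,125,205,100,60,7,"t1.png"); crop(p,255,150,130,130,5,"t2.png")
for (u,v) in [(145,232),(167,231),(188,230)]: print("top",unproj(p,u,v,90))
print("lock top",unproj(p,307,252,68))
E
```

```text
scene [529.73541276 241.5270389   85.        ]
scene [522.49385117 291.28564443  85.        ]
scene [522.69201534 341.45434852  85.        ]
lock scene [467.36480546 -44.29806097  68.        ]
top [511.83255652 338.32241432  90.        ]
top [513.89976075 285.96250472  90.        ]
top [515.98311015 235.95667231  90.        ]
lock top [463.10980764 -47.40431021  68.        ]
```

View pics/s1.png

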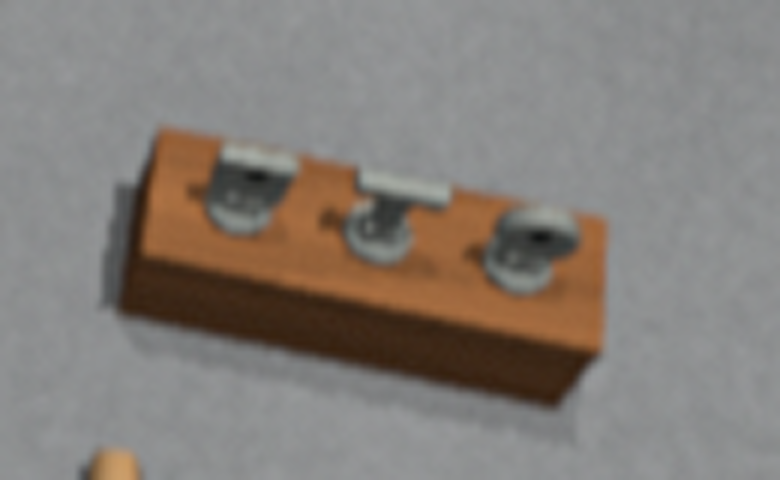

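View pics/t1.png

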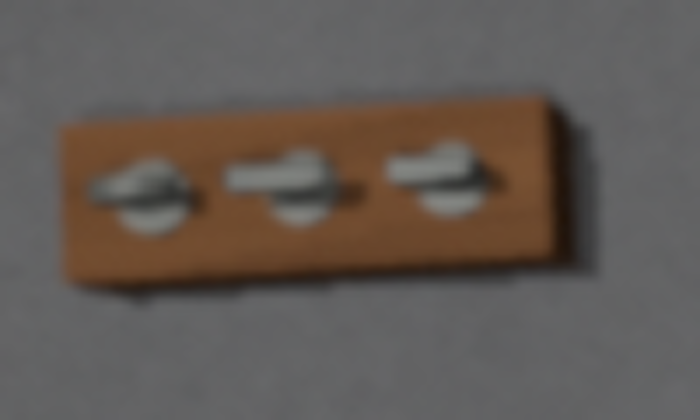

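View pics/t2.png

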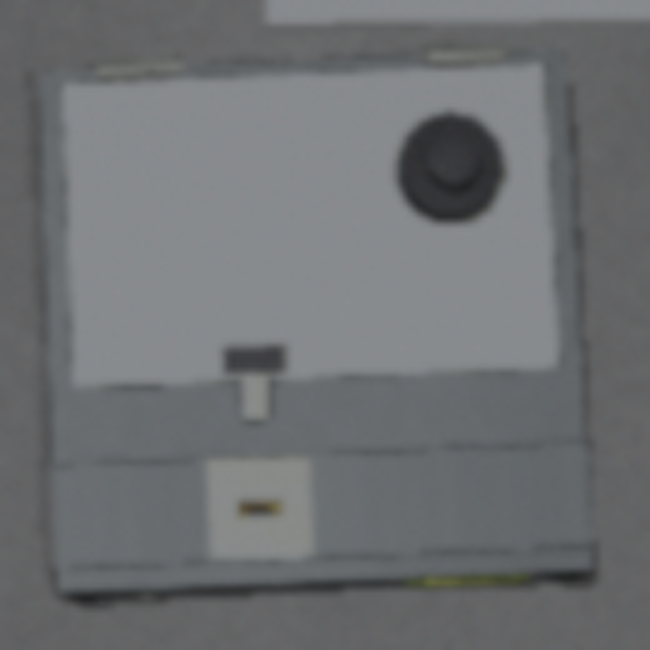

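The square-bow key is the rightmost in the top view (crop ~ (430,165)), at about world (516,236). The lock mouth is at about (464,-46). Next I'll work out the tool axes.

```bash
cat >> h.py <<'E'
from scipy.spatial.transform import Rotation as Ro
def tool(s=None):
    s=s or sensors.sense(); return s, Ro.from_euler('xyz',s["eef_rot"]).as_matrix()
def shift(target,R,pos): return R.T@(np.array(target)-pos)
E
python3 - <<'E'
from h import *
np.set_printoptions(precision=3,suppress=True)
s,R=tool(); print(R)
for t in ([480,-400,300],[560,0,300],[530,230,300]):
    print(t,shift(t,R,s["eef_pos"]))
E
```

```text
[[ 0.    0.94  0.34]
 [-0.    0.34 -0.94]
 [-1.    0.    0.  ]]
[480, -400, 300] [ -94.689  315.481 -135.7  ]
[560, 0, 300] [ -94.698  526.651 -484.71 ]
[530, 230, 300] [ -94.705  576.596 -711.217]
```

Request:
{"op": "step_arm", "data": {
  "linear": [
    [-12,39.5,-17],
    [-12,39.5,-17],
    [-12,39.5,-17],
    [-12,39.5,-17],
    [-12,39.5,-17],
    [-12,39.5,-17],
    [-12,39.5,-17],
    [-12,39.5,-17]
  ],
  "twist": [0,0,0,0,0,0,0,0],
  "gripper": [1,1,1,1,1,1,1,1],
  "force": 60
}}

```text
time: 1.95
eef_pos: [481.4, -398.2, 302.0]
eef_rot: [0.346, 1.57, -0.878]
ft_force: [-0.1, 0.1, -0.4]
finger_gap: 85.2
```

Run:
```python
from h import *
np.set_printoptions(precision=3,suppress=True)
s,R=tool(); print(s["joint_pos"],s["eef_pos"],s["time"]);print(R)
for t in ([560,0,300],[530,230,300]):
    print(t,shift(t,R,s["eef_pos"]))
```

```text
[ 0.663  0.327 -0.094  1.556  0.032  1.26  -0.66 ] [ 481.446 -398.215  302.04 ] 1.95
[[ 0.     0.941  0.34 ]
 [-0.     0.34  -0.941]
 [-1.     0.     0.   ]]
[560, 0, 300] [   1.924  209.171 -347.842]
[530, 230, 300] [   1.835  259.096 -574.354]
```

Request:
{"op": "step_arm", "data": {
  "linear": [
    [0,23.2,-38.6],
    [0,23.2,-38.6],
    [0,23.2,-38.6],
    [0,23.2,-38.6],
    [0,23.2,-38.6],
    [0,23.2,-38.6],
    [0,23.2,-38.6],
    [0,23.2,-38.6],
    [0,23.2,-38.6]
  ],
  "twist": [0,0,0,0,0,0,0,0,0],
  "gripper": [1,1,1,1,1,1,1,1,1]
}}

```text
time: 2.85
eef_pos: [558.8, -0.2, 301.7]
eef_rot: [0.94, 1.57, -0.285]
ft_force: [0.9, -0.6, 0.2]
finger_gap: 85.2
```

Request:
{"op": "step_arm", "data": {
  "linear": [
    [0,0,0],
    [0,0,0],
    [0,0,0],
    [0,0,0],
    [0,0,0],
    [0,0,0],
    [0,0,0],
    [0,0,0],
    [0,0,0]
  ],
  "twist": [-0.14,-0.14,-0.14,-0.14,-0.14,-0.14,-0.14,-0.14,-0.14],
  "gripper": [1,1,1,1,1,1,1,1,1]
}}

```text
time: 3.75
eef_pos: [558.7, -1.9, 301.4]
eef_rot: [-0.574, 1.571, -0.533]
ft_force: [0.0, 0.3, 0.5]
finger_gap: 85.7
```

Run:
```python
from h import *
np.set_printoptions(precision=3,suppress=True)
p=vision.snapshot("wrist"); cv2.imwrite("pics/w1.png",p["color"])
s,R=tool(); print(s["joint_pos"],s["eef_pos"],s["time"]);print(R)
W=p["world_to_cam"]; o=-W[:3,:3].T@W[:3,3]; print("cam",o, R.T@(o-s["eef_pos"]), R.T@W[:3,:3].T)
print(proj(p,[[465,-46,68],[516,236,96],[516,230,0]]))
for t in ([465,-130,300],[520,180,300]):
    print(t,shift(t,R,s["eef_pos"]))
```

```text
[ 0.304  0.247 -0.497  1.688  0.124  1.238 -0.173] [558.694  -1.959 301.396] 3.8
[[ 0.    -0.048  0.999]
 [-0.     0.999  0.048]
 [-1.    -0.     0.   ]]
cam [555.429  75.984 469.884] [-168.499   77.986    0.536] [[ 0.     0.307 -0.952]
 [-0.007  0.952  0.307]
 [ 1.     0.007  0.002]]
[[ 223.623  227.793]
 [ 274.062 -128.669]
 [ 284.291  -67.858]]
[465, -130, 300] [   1.396 -123.363  -99.773]
[520, 180, 300] [  1.363 183.617 -29.855]
```

View pics/w1.png

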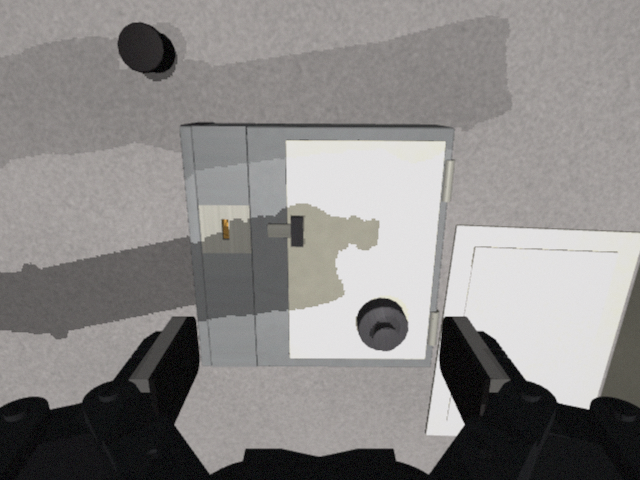

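The case's lock plate is at (225,229) in the wrist view with the slot at (226,229), matching the prediction to 2 px. Next I'll go over the stand.

Request:
{"op": "step_arm", "data": {
  "linear": [
    [11.8,43.1,-4.7],
    [11.8,43.1,-4.7],
    [11.8,43.1,-4.7],
    [11.8,43.1,-4.7],
    [11.8,43.1,-4.7],
    [11.8,43.1,-4.7],
    [0,0,0],
    [0,0,0]
  ],
  "twist": [0,0,0,0,0,0,0,0],
  "gripper": [1,1,1,1,1,1,1,1]
}}

```text
time: 4.6
eef_pos: [520.6, 256.6, 230.2]
eef_rot: [-2.922, 1.57, -2.885]
ft_force: [-0.6, -1.2, -0.3]
finger_gap: 85.9
```

Run:
```python
from h import *
np.set_printoptions(precision=3,suppress=True)
p=vision.snapshot("wrist"); cv2.imwrite("pics/w2.png",p["color"]);crop(p,210,120,220,220,3.5 and 2.7,"w2c.png")
s,R=tool(); print(s["joint_pos"],s["eef_pos"],s["time"]);print(R)
print(proj(p,[[516,236,96],[514,288,96],[512,338,96]]))
print(spotter.recognise("key_grip",p)[:2],spotter.recognise("rack",p)[:2])
```

```text
[-0.089  0.361 -0.603  1.726  0.224  1.124 -0.725] [521.43  255.086 230.435] 4.65
[[ 0.    -0.034  0.999]
 [-0.001  0.999  0.034]
 [-1.    -0.001 -0.   ]]
[[312.217 239.714]
 [311.688 171.14 ]
 [311.012  97.983]]
[{'extent': [305.0, 208.6, 29.6, 42.9], 'conf': 0.72}] [{'extent': [280.4, 45.1, 73.8, 210.6], 'conf': 0.56}]
```

View pics/w2.png

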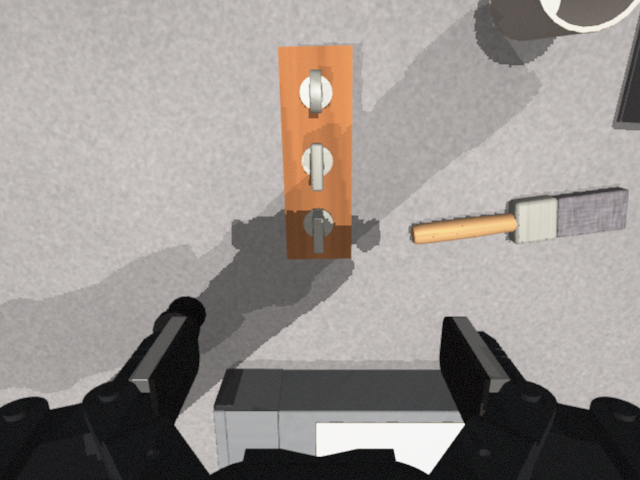

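View pics/w2c.png

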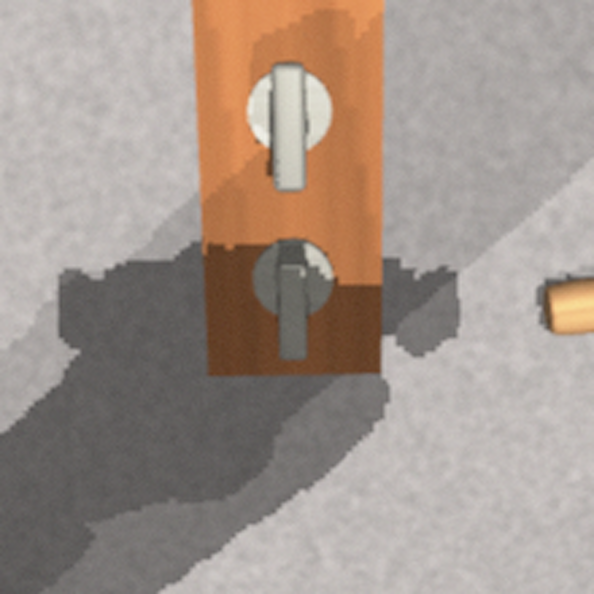

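The square bow is at about (318,235) (top face rows 218–253), with the tee at (317,167) and the round at (316,90). It matches the spotter extent.

Run:
```python
from h import *
np.set_printoptions(precision=3,suppress=True)
p=vision.snapshot("wrist")
s,R=tool(); print(s["eef_pos"],s["time"],np.arctan2(R[1,2],R[0,2]))
crop(p,290,60,55,195,3,"w3.png")
a=unproj(p,318.1,218.2,96); b=unproj(p,318.1,252.6,96); print(a,b,a-b)
c=[unproj(p,210+292/2.7,120+311/2.7,96),unproj(p,210+289/2.7,120+127/2.7,98),]; print(c)
d=c[1]-c[0]; print(d,"row yaw",np.arctan2(-d[0],d[1]))
# rack top edges z=56
e=[unproj(p,287.3,256,56),unproj(p,351,256,56),unproj(p,279,45,56),unproj(p,352,45,56)]; print(e)
l=e[2]-e[0]; r=e[3]-e[1]; print(np.arctan2(-l[0],l[1]),np.arctan2(-r[0],r[1]))
t=c[0].copy(); t[2]=150; print("shift to above", shift(t,R,s["eef_pos"]), t)
```

```text
[522.108 253.9   230.8  ] 4.8 0.03247566511475463
[521.548 250.146  96.   ] [522.403 222.793  96.   ] [-0.855 27.353  0.   ]
[array([522.001, 236.823,  96.   ]), array([519.589, 288.542,  98.   ])]
[-2.412 51.72   2.   ] row yaw 0.046600700859014244
[array([496.025, 204.382,  56.   ]), array([551.591, 206.146,  56.   ]), array([488.365, 372.541,  56.   ]), array([543.007, 374.289,  56.   ])]
0.04552555507481894 0.05100360073282678
shift to above [ 80.81  -17.015  -0.725] [522.001 236.823 150.   ]
```

View pics/w3.png

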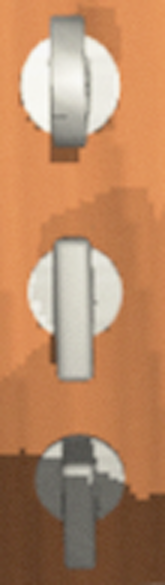

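Request:
{"op": "step_arm", "data": {
  "linear": [
    [20,-17,-0.7],
    [30,0,0],
    [30,0,0],
    [20,0,0],
    [0,0,0],
    [0,0,0],
    [0,0,0]
  ],
  "twist": [-0.015,0,0,0,0,0,0],
  "gripper": [1,1,1,1,1,1,1]
}}

```text
time: 5.5
eef_pos: [522.3, 238.8, 132.1]
eef_rot: [0.356, 1.568, 0.406]
ft_force: [-0.5, 0.1, 0.8]
finger_gap: 85.4
```

Run:
```python
from h import *
np.set_printoptions(precision=3,suppress=True)
p=vision.snapshot("wrist"); cv2.imwrite("pics/w4.png",p["color"])
s,R=tool(); print(s["eef_pos"],s["time"],np.arctan2(R[1,2],R[0,2]))
print(proj(p,[[522,236.8,96]]))
print(proj(p,[s["eef_pos"]+R@np.array([-19,0,0])]))
```

```text
[522.263 238.88  132.156] 5.55 0.05023755415756558
[[318.178 264.089]]
[[319.031 309.834]]
```

View pics/w4.png

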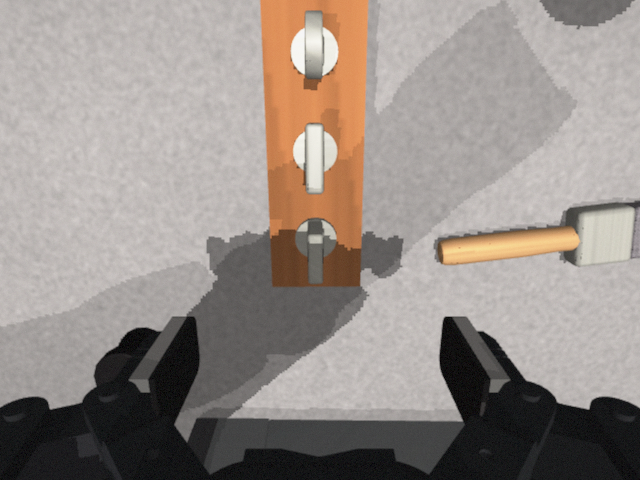

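The square bow's top is at about (315.5,258) and the jaws straddle it. I'll re-measure from this settled pose.

Run:
```python
from h import *
np.set_printoptions(precision=3,suppress=True)
p=vision.snapshot("wrist"); crop(p,285,205,70,95,6,"w5.png")
s,R=tool(); print(s["eef_pos"],s["time"],np.arctan2(R[1,2],R[0,2]))
for u,v in [(315.5,233),(315.5,258),(315.5,283)]:
  X=unproj(p,u,v,96); print(X, shift([X[0],X[1],65],R,s["eef_pos"]))
```

```text
[522.097 238.897 131.999] 5.6 0.05044633504120337
[519.748 253.849  96.   ] [67.008 14.995 -1.754]
[520.39 240.24  96.  ] [66.996  1.37  -1.8  ]
[521.056 226.089  96.   ] [ 66.984 -12.796  -1.848]
```

View pics/w5.png

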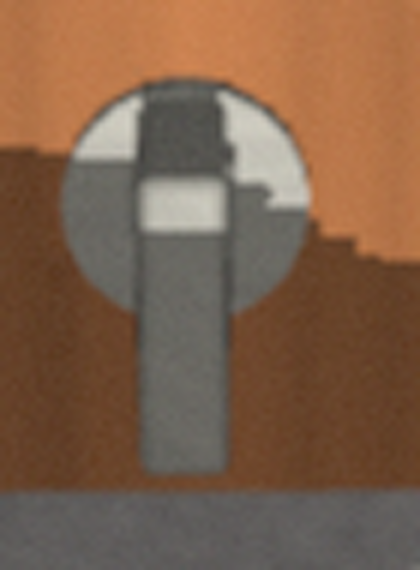

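Request:
{"op": "step_arm", "data": {
  "linear": [
    [0,1.0,-1.8],
    [22,0,0],
    [22,0,0],
    [15,0,0],
    [8,0,0],
    [0,0,0],
    [0,0,0],
    [0,0,0]
  ],
  "twist": [0,0,0,0,0,0,0,0],
  "gripper": [1,1,1,1,1,1,1,1]
}}

```text
time: 6.4
eef_pos: [519.9, 240.0, 64.5]
eef_rot: [0.428, 1.569, 0.479]
ft_force: [-0.8, 0.5, 0.1]
finger_gap: 85.2
```

Run:
```python
from h import *
np.set_printoptions(precision=3,suppress=True)
p=vision.snapshot("wrist"); cv2.imwrite("pics/w6.png",p["color"])
s,R=tool(); print(s["eef_pos"],s["time"],np.arctan2(R[1,2],R[0,2]),s["ft_force"])
```

```text
[519.914 239.844  64.412] 6.45 0.05084666917015018 [-1.078 -0.101 -0.821]
```

View pics/w6.png

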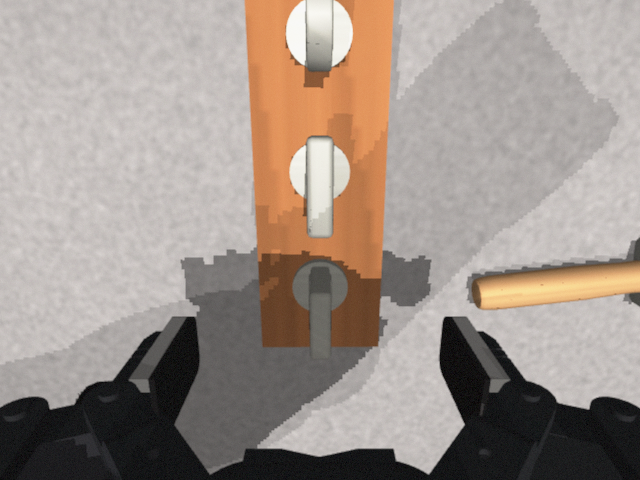

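The bow is centred at u≈320 between the pads (inner edges 197 and 442), so I'll close.

Request:
{"op": "step_arm", "data": {
  "linear": [
    [0,0,0],
    [0,0,0],
    [0,0,0],
    [0,0,0],
    [0,0,0],
    [0,0,0],
    [0,0,0],
    [0,0,0]
  ],
  "twist": [0,0,0,0,0,0,0,0],
  "gripper": [0,0,0,0,0,0,0,0],
  "force": 60
}}

```text
time: 7.25
eef_pos: [519.5, 239.5, 63.6]
eef_rot: [0.212, 1.57, 0.263]
ft_force: [0.2, -0.4, 0.5]
finger_gap: 5.6
```

Request:
{"op": "step_arm", "data": {
  "linear": [
    [0,0,0],
    [0,0,0],
    [0,0,0],
    [0,0,0]
  ],
  "twist": [0,0,0,0],
  "gripper": [0,0,0,0]
}}

```text
time: 7.65
eef_pos: [519.5, 239.5, 63.6]
eef_rot: [0.304, 1.57, 0.355]
ft_force: [1.7, -0.0, 2.9]
finger_gap: 5.5
```

Run:
```python
from h import *
np.set_printoptions(precision=3,suppress=True)
p=vision.snapshot("wrist"); cv2.imwrite("pics/w7.png",p["color"])
s,R=tool(); print(s["eef_pos"],s["time"],np.arctan2(R[1,2],R[0,2]),s["ft_force"],s["wrist_torque"],s["finger_gap"])
```

```text
[519.484 239.491  63.617] 7.7 0.05087982263661118 [ 1.004 -0.269  1.985] [-0.032 -0.203  0.026] 5.8591987896679685
```

View pics/w7.png

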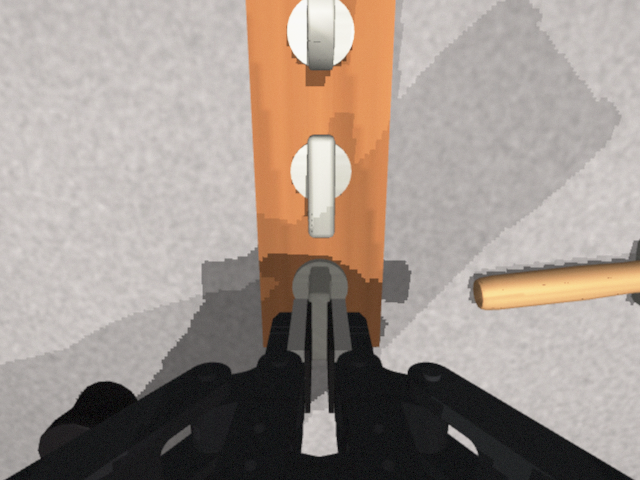

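The bow is gripped between the pads at (320,340). Lifting 115 mm.

Request:
{"op": "step_arm", "data": {
  "linear": [
    [-5,0,0],
    [-10,0,0],
    [-15,0,0],
    [-15,0,0],
    [-20,0,0],
    [-20,0,0],
    [-20,0,0],
    [-20,0,0],
    [0,0,0],
    [0,0,0]
  ],
  "twist": [0,0,0,0,0,0,0,0,0,0],
  "gripper": [0,0,0,0,0,0,0,0,0,0]
}}

```text
time: 8.7
eef_pos: [519.3, 239.5, 189.3]
eef_rot: [0.171, 1.57, 0.222]
ft_force: [0.6, 0.3, -0.9]
finger_gap: 5.7
```

Run:
```python
from h import *
np.set_printoptions(precision=3,suppress=True)
p=vision.snapshot("wrist"); cv2.imwrite("pics/w8.png",p["color"])
s,R=tool(); print(s["eef_pos"],s["time"],np.arctan2(R[1,2],R[0,2]),s["ft_force"],s["wrist_torque"],s["finger_gap"]); print(R)
print(shift([463,-46,s["eef_pos"][2]],R,s["eef_pos"]))
print(proj(p,[s["eef_pos"]+R@np.array([54,0,0])]))
```

```text
[518.87  239.192 188.433] 8.75 0.051018849914495845 [-0.295 -0.236 -0.874] [0.002 0.004 0.012] 5.548210893073332
[[-0.    -0.051  0.999]
 [-0.     0.999  0.051]
 [-1.    -0.    -0.   ]]
[   0.13  -281.972  -70.341]
[[318.185 249.308]]
```

View pics/w8.png

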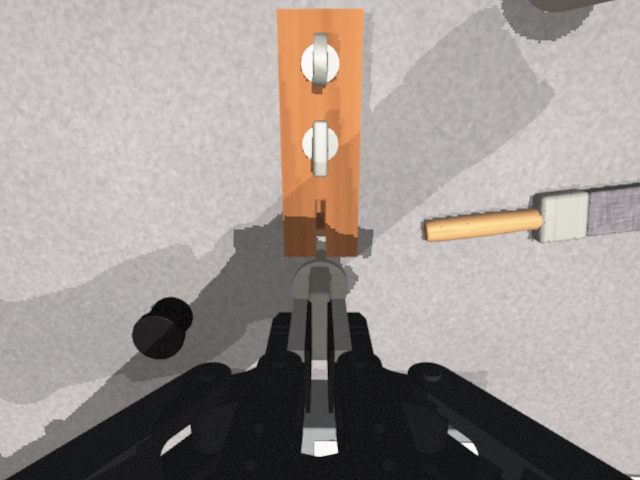

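The key is out, with its bit tip visible at (321,240) and the other two keys in place. Next I'll go over to the lock.

Request:
{"op": "step_arm", "data": {
  "linear": [
    [0,-25,-6],
    [0,-40,-10],
    [0,-40,-10],
    [0,-40,-10],
    [0,-40,-10],
    [0,-40,-10],
    [0,-35,-9],
    [0,-22,-5.3],
    [0,0,0],
    [0,0,0],
    [0,0,0],
    [0,0,0]
  ],
  "twist": [0,0,0,0,0,0,0,0,0,0,0,0],
  "gripper": [0,0,0,0,0,0,0,0,0,0,0,0]
}}

```text
time: 9.95
eef_pos: [463.5, -44.4, 188.3]
eef_rot: [2.011, 1.57, 2.064]
ft_force: [-0.5, 0.2, -1.1]
finger_gap: 5.6
```

Run:
```python
from h import *
np.set_printoptions(precision=3,suppress=True)
p=vision.snapshot("wrist"); cv2.imwrite("pics/w9.png",p["color"]); crop(p,240,150,160,150,5,"w9c.png")
s,R=tool(); print(s["eef_pos"],s["time"],np.arctan2(R[1,2],R[0,2]),s["ft_force"],s["joint_pos"]); print(R)
```

```text
[463.557 -44.534 188.374] 10.0 0.053138505171696916 [ 0.273 -0.357 -0.543] [ 0.419  0.19  -0.508  2.029  0.112  0.95  -0.093]
[[-0.    -0.053  0.999]
 [ 0.     0.999  0.053]
 [-1.     0.    -0.   ]]
```

View pics/w9.png

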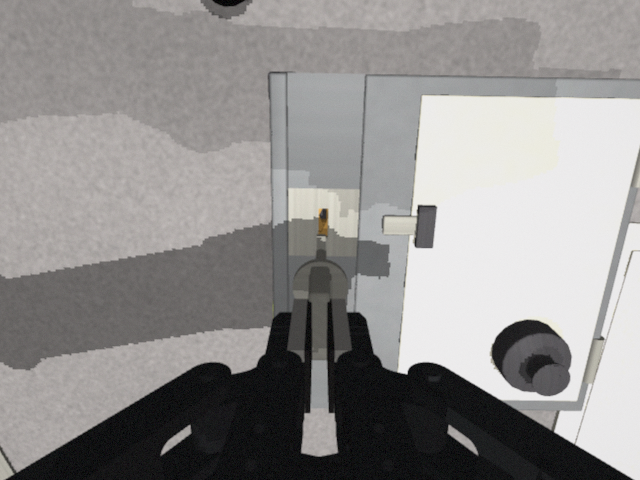

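View pics/w9c.png

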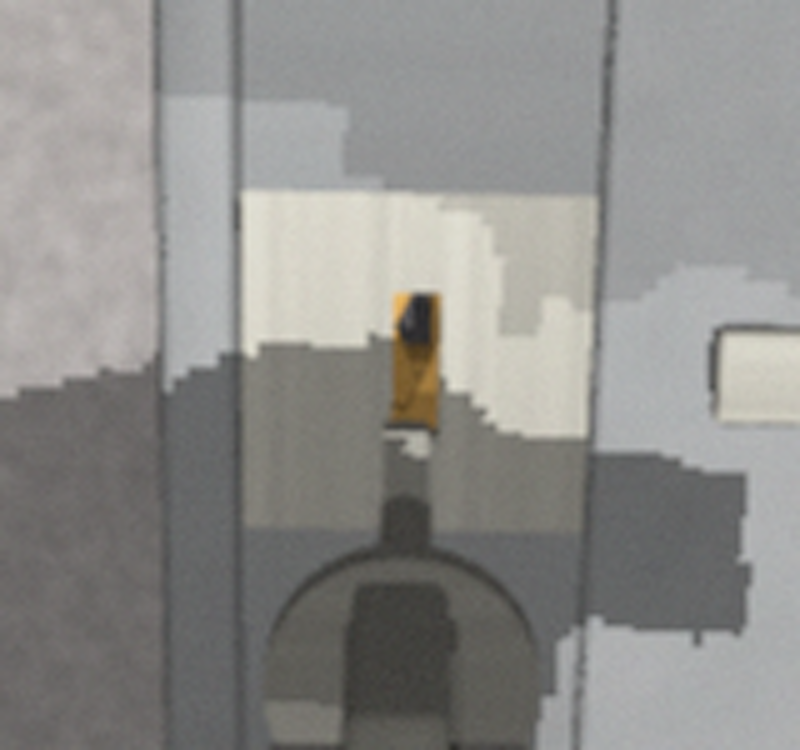

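The mouth slot spans crop (391–441, 293–430), that is full-image about (323,222). The key's bit is just below it at (321,238). I'll fit both in this picture.

Run:
```python
from h import *
np.set_printoptions(precision=2,suppress=True)
p=vision.snapshot("wrist"); s,R=tool(); P=s["eef_pos"]; print(P)
c2p=lambda x,y:(240+(x+.5)/5-.5,150+(y+.5)/5-.5)
for n,(x,y) in dict(pTL=(243,190),pTR=(598,195),pBL=(240,530),pBR=(585,530),sTL=(391,293),sTR=(441,293),caseL0=(157,10),caseL1=(165,700)).items():
    print(n,unproj(p,*c2p(x,y),68))
# predicted key features (px in crop)
def cr(X): q=proj(p,X); return np.c_[(q[:,0]+.5-240)*5-.5,(q[:,1]+.5-150)*5-.5]
T=lambda *a: P+R@np.array(a)
print("bit +y end top", cr([T(48.6,10,-2.5),T(48.6,10,2.5)]),"bot",cr([T(55.6,10,-2.5),T(55.6,10,2.5)]))
print("shoulder top +y, +-z",cr([T(3.6,12.5,0),T(3.6,0,-12.5),T(3.6,0,12.5)]), "shoulder bottom",cr([T(7.6,12.5,0)]))
```

```text
[463.57 -44.76 188.42]
pTL [440.84 -23.41  68.  ]
pTR [490.33 -21.51  68.  ]
pBL [441.91 -73.88  68.  ]
pBR [492.5  -71.22  68.  ]
sTL [462.21 -37.04  68.  ]
sTR [469.28 -36.67  68.  ]
caseL0 [428.43   0.69  68.  ]
caseL1 [ 431.42 -101.77   68.  ]
bit +y end top [[374.62 429.71]
 [420.65 429.7 ]] bot [[375.28 410.95]
 [419.99 410.94]]
shoulder top +y, +-z [[397.65 556.04]
 [258.26 686.51]
 [537.11 686.46]] shoulder bottom [[397.65 540.11]]
```

Request:
{"op": "step_arm", "data": {
  "linear": [
    [10,-0.5,1.3],
    [15,0,0],
    [15,0,0],
    [10,0,0],
    [0,0,0],
    [0,0,0],
    [0,0,0]
  ],
  "twist": [0.017,0,0,0,0,0,0],
  "gripper": [0,0,0,0,0,0,0]
}}

```text
time: 10.75
eef_pos: [465.4, -46.1, 139.1]
eef_rot: [-0.106, 1.57, -0.072]
ft_force: [-0.6, -0.5, -1.0]
finger_gap: 5.7
```

Run:
```python
from h import *
np.set_printoptions(precision=2,suppress=True)
p=vision.snapshot("wrist"); s,R=tool(); P=s["eef_pos"]; print(P,s["time"],np.arctan2(R[1,2],R[0,2]),s["ft_force"])
crop(p,270,200,100,75,8,"w10c.png")
```

```text
[465.37 -46.14 139.13] 10.8 0.03388646732029834 [ 0.73  0.98 -0.67]
```

View pics/w10c.png

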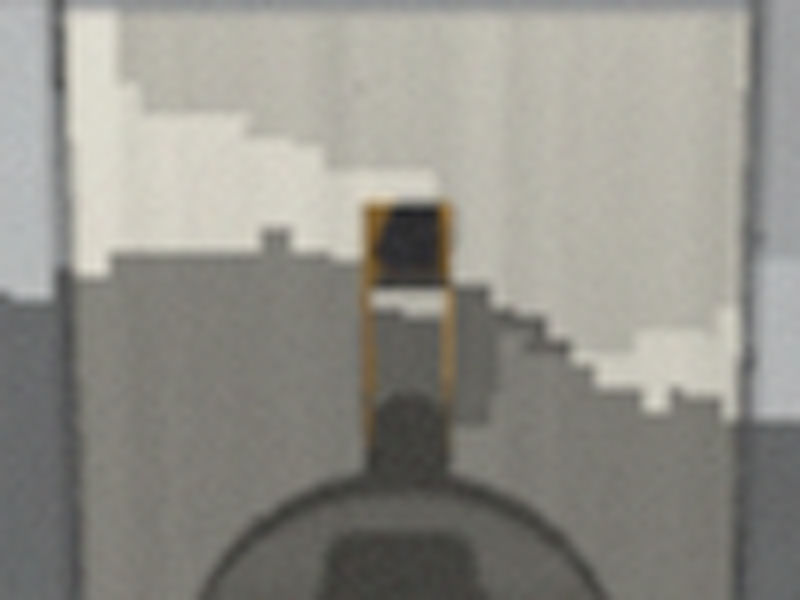

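The bit, crop u 370–448, is centred across the slot, 363–453. Along the slot its near end shows at row ~285 against the slot end at row 203. I'll compare that with prediction.

Run:
```python
from h import *
np.set_printoptions(precision=1,suppress=True)
p=vision.snapshot("wrist"); s,R=tool(); P=s["eef_pos"]; print(P)
def cr(X): q=proj(p,X); return np.c_[(q[:,0]+.5-270)*8-.5,(q[:,1]+.5-200)*8-.5]
T=lambda *a: P+R@np.array(a)
for dy in (0,-1,-2,-3):
  print(dy,"bit end top/bot/shoulder bottom/top rows", cr([T(48.6,10+dy,0),T(53.1,10+dy,0),T(55.6,10+dy-1,0),T(7.6,12.5+dy,0),T(3.6,12.5+dy,0)])[:,1])
M=np.array([0,0,68.]); 
c2=lambda x,y:(270+(x+.5)/8-.5,200+(y+.5)/8-.5)
for n,(x,y) in dict(pTL=(62,8),pTR=(752,8),sTL=(363,203),sTR=(453,203),pLb=(80,590),pRb=(738,590)).items(): 
    X=unproj(p,*c2(x,y),68); print(n,X, R.T@(X-P))
```

```text
[465.3 -46.2 139.1]
0 bit end top/bot/shoulder bottom/top rows [284.9 265.5 268.7 461.  486.5]
-1 bit end top/bot/shoulder bottom/top rows [299.  279.3 282.3 477.7 503.5]
-2 bit end top/bot/shoulder bottom/top rows [313.  293.  295.9 494.4 520.4]
-3 bit end top/bot/shoulder bottom/top rows [326.9 306.8 309.5 511.  537.4]
pTL [440.3 -22.9  68. ] [ 71.1  24.1 -24.3]
pTR [490.6 -21.2  68. ] [71.1 24.1 26. ]
sTL [462.7 -36.9  68. ] [71.1  9.3 -2.4]
sTR [469.4 -36.7  68. ] [71.1  9.3  4.3]
pLb [441.8 -68.7  68. ] [ 71.1 -21.7 -24.4]
pRb [492.5 -67.   68. ] [ 71.2 -21.8  26.4]
```

Request:
{"op": "step_arm", "data": {
  "linear": [
    [6,-0.6,0],
    [5.5,0,0],
    [0,0,0],
    [0,0,0],
    [0,0,0]
  ],
  "twist": [0,0,0,0,0],
  "gripper": [0,0,0,0,0]
}}

```text
time: 11.35
eef_pos: [464.9, -46.7, 127.1]
eef_rot: [0.208, 1.571, 0.242]
ft_force: [0.4, -0.4, -1.7]
finger_gap: 5.9
```

Run:
```python
from h import *
np.set_printoptions(precision=2,suppress=True)
p=vision.snapshot("wrist"); s,R=tool(); P=s["eef_pos"]; print(P,s["time"],np.arctan2(R[1,2],R[0,2]),s["ft_force"])
crop(p,270,200,100,75,8,"w11c.png")
def cr(X): q=proj(p,X); return np.c_[(q[:,0]+.5-270)*8-.5,(q[:,1]+.5-200)*8-.5]
T=lambda *a: P+R@np.array(a)
for dy in (0,-1,-2):
  print(dy,"bit end top/bot/shoulder bottom/top rows", cr([T(48.6,10+dy,0),T(53.1,10+dy,0),T(55.6,10+dy-1,0),T(7.6,12.5+dy,0),T(3.6,12.5+dy,0)])[:,1])
```

```text
[464.92 -46.75 127.1 ] 11.4 0.03402906620040427 [-0.28  0.73 -0.81]
0 bit end top/bot/shoulder bottom/top rows [285.05 265.6  268.79 461.28 486.72]
-1 bit end top/bot/shoulder bottom/top rows [299.1  279.41 282.43 478.   503.75]
-2 bit end top/bot/shoulder bottom/top rows [313.1  293.18 296.05 494.68 520.72]
```

View pics/w11c.png

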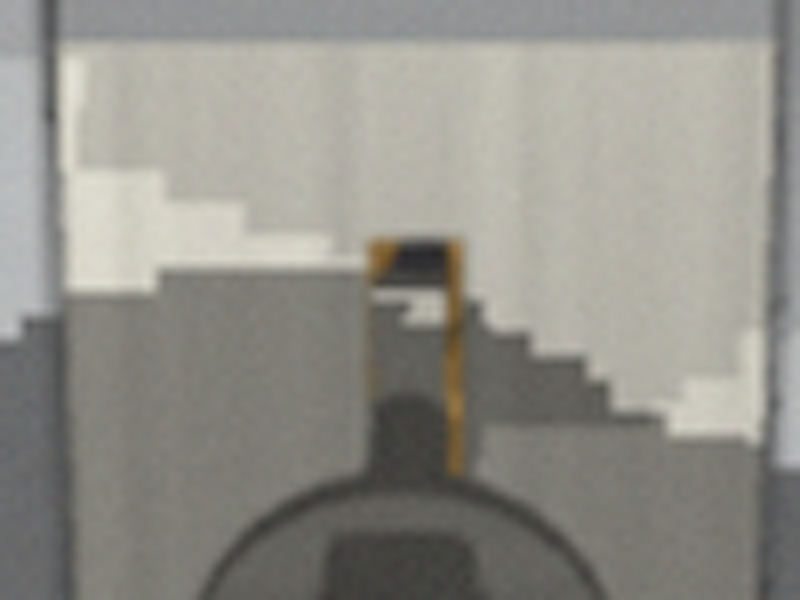

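The slot (crop u 369–462) is about 0.45 mm to the right of the bit's centre (409). Along the slot the fit looks within 0.3 mm. I'll correct and lower gently.

Request:
{"op": "step_arm", "data": {
  "linear": [
    [0,-0.2,0.45],
    [1,0,0],
    [1,0,0],
    [1,0,0],
    [1,0,0],
    [1,0,0],
    [0,0,0],
    [0,0,0]
  ],
  "twist": [0,0,0,0,0,0,0,0],
  "gripper": [0,0,0,0,0,0,0,0]
}}

```text
time: 12.2
eef_pos: [465.2, -46.9, 122.0]
eef_rot: [2.98, 1.571, 3.014]
ft_force: [-0.1, -0.0, -0.7]
finger_gap: 5.4
```

Run:
```python
from h import *
np.set_printoptions(precision=2,suppress=True)
p=vision.snapshot("wrist"); s,R=tool(); P=s["eef_pos"]; print(P,s["time"],np.arctan2(R[1,2],R[0,2]),s["ft_force"],s["wrist_torque"])
crop(p,270,200,100,75,8,"w12c.png")
```

```text
[465.25 -46.95 122.02] 12.25 0.03397622085370919 [-0.56  0.42 -1.36] [0.02 0.   0.  ]
```

View pics/w12c.png

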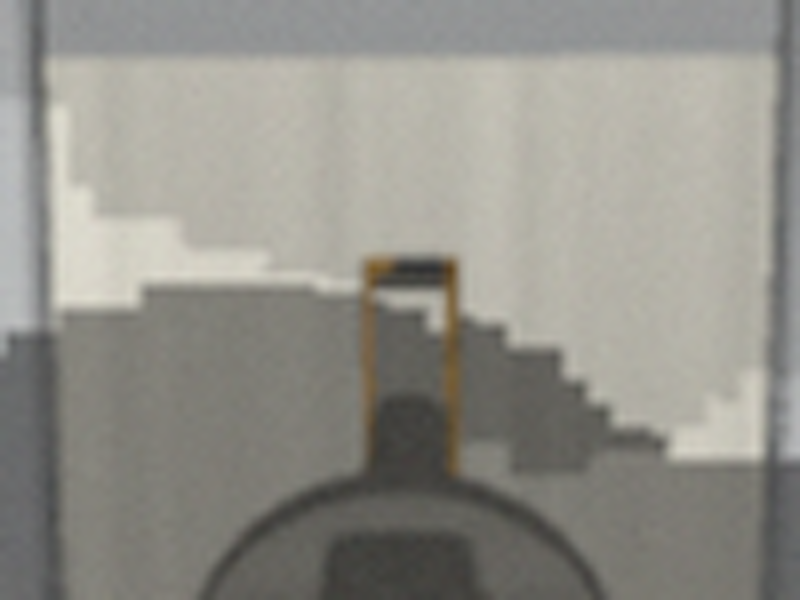

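The bit is centred in the slot (crop 410 against 409), with no contact force. Continuing down.

Request:
{"op": "step_arm", "data": {
  "linear": [
    [1,0,0],
    [1,0,0],
    [1,0,0],
    [1,0,0],
    [0,0,0]
  ],
  "twist": [0,0,0,0,0],
  "gripper": [0,0,0,0,0]
}}

```text
time: 12.75
eef_pos: [465.1, -47.0, 117.8]
eef_rot: [2.961, 1.571, 2.995]
ft_force: [-0.4, 0.4, -0.7]
finger_gap: 5.2
```

Request:
{"op": "step_arm", "data": {
  "linear": [
    [1,0,0],
    [1,0,0],
    [1,0,0],
    [1,0,0],
    [1,0,0],
    [1,0,0],
    [0,0,0]
  ],
  "twist": [0,0,0,0,0,0,0],
  "gripper": [0,0,0,0,0,0,0]
}}

```text
time: 13.45
eef_pos: [465.1, -46.9, 111.8]
eef_rot: [3.017, 1.571, 3.051]
ft_force: [0.0, 0.5, -0.4]
finger_gap: 5.6
```

Run:
```python
from h import *
np.set_printoptions(precision=2,suppress=True)
p=vision.snapshot("wrist"); s,R=tool(); P=s["eef_pos"]; print(P,s["time"],np.arctan2(R[1,2],R[0,2]),s["ft_force"],s["wrist_torque"])
crop(p,270,200,100,75,8,"w13c.png")
```

```text
[465.2  -46.97 111.94] 13.5 0.033934553188402716 [ 0.07  0.28 -0.89] [ 0.06  0.07 -0.06]
```

View pics/w13c.png

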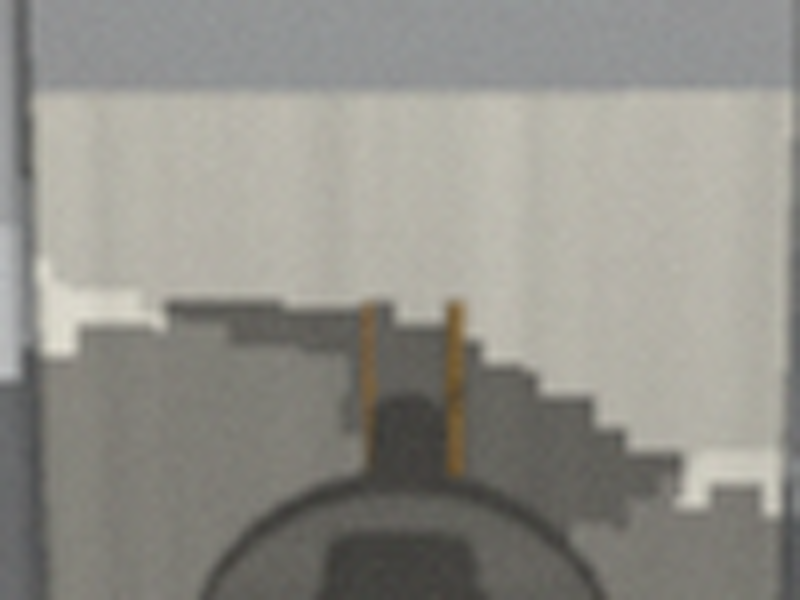

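The bit is inside the mouth, stopping at the slot end (row 300), with no force. Next I'll feel for catch 1.

Request:
{"op": "step_arm", "data": {
  "linear": [
    [1,0,0],
    [1,0,0],
    [0.5,0,0],
    [0,0,0]
  ],
  "twist": [0,0,0,0],
  "gripper": [0,0,0,0]
}}

```text
time: 13.9
eef_pos: [465.2, -47.0, 109.4]
eef_rot: [3.064, 1.571, 3.098]
ft_force: [0.3, 0.7, -1.1]
finger_gap: 5.3
```

Request:
{"op": "step_arm", "data": {
  "linear": [
    [0.5,0,0],
    [0.5,0,0],
    [0,0,0]
  ],
  "twist": [0,0,0],
  "gripper": [0,0,0]
}}

```text
time: 14.2
eef_pos: [465.2, -47.0, 108.5]
eef_rot: [-2.766, 1.571, -2.732]
ft_force: [0.9, 0.2, 0.3]
finger_gap: 5.8
```

Request:
{"op": "step_arm", "data": {
  "linear": [
    [0.5,0,0],
    [0.5,0,0],
    [0,0,0]
  ],
  "twist": [0,0,0],
  "gripper": [0,0,0]
}}

```text
time: 14.5
eef_pos: [465.6, -47.0, 107.8]
eef_rot: [-0.156, 1.57, -0.122]
ft_force: [-0.3, -0.7, 2.4]
finger_gap: 5.7
```

Contact at z≈107.8 (depth 15), about 3 N. Rock clockwise with a light push.

Request:
{"op": "step_arm", "data": {
  "linear": [
    [0.3,0,0],
    [0,0,0],
    [0,0,0],
    [0,0,0]
  ],
  "twist": [0.08,0.08,0.08,0],
  "gripper": [0,0,0,0]
}}

```text
time: 14.9
eef_pos: [465.1, -47.0, 107.1]
eef_rot: [-2.53, 1.571, -2.737]
ft_force: [0.1, -0.6, -1.4]
finger_gap: 5.3
```

Request:
{"op": "step_arm", "data": {
  "linear": [
    [0.5,0,0],
    [0.5,0,0],
    [0,0,0]
  ],
  "twist": [0,0,0],
  "gripper": [0,0,0]
}}

```text
time: 15.2
eef_pos: [465.2, -47.0, 106.1]
eef_rot: [2.865, 1.571, 2.66]
ft_force: [-0.7, -0.5, -0.7]
finger_gap: 5.7
```

Request:
{"op": "step_arm", "data": {
  "linear": [
    [0.5,0,0],
    [0.5,0,0],
    [0.5,0,0],
    [0,0,0]
  ],
  "twist": [0,0,0,0],
  "gripper": [0,0,0,0]
}}

```text
time: 15.6
eef_pos: [465.3, -47.0, 104.7]
eef_rot: [0.273, 1.571, 0.067]
ft_force: [0.2, 0.5, 1.2]
finger_gap: 5.2
```

Request:
{"op": "step_arm", "data": {
  "linear": [
    [0.5,0,0],
    [0.5,0,0],
    [0,0,0]
  ],
  "twist": [0,0,0],
  "gripper": [0,0,0]
}}

```text
time: 15.9
eef_pos: [465.4, -46.9, 103.7]
eef_rot: [0.168, 1.571, -0.038]
ft_force: [0.3, 0.8, 1.9]
finger_gap: 5.2
```

Run:
```python
from h import *
np.set_printoptions(precision=2,suppress=True)
p=vision.snapshot("wrist"); s,R=tool(); P=s["eef_pos"]; print(P,s["time"],np.arctan2(R[1,2],R[0,2]),s["ft_force"],s["wrist_torque"])
crop(p,250,180,160,120,5,"w14c.png")
```

```text
[465.38 -46.95 103.77] 15.95 -0.2059902864410421 [0.32 0.44 2.01] [ 0.05  0.   -0.06]
```

View pics/w14c.png

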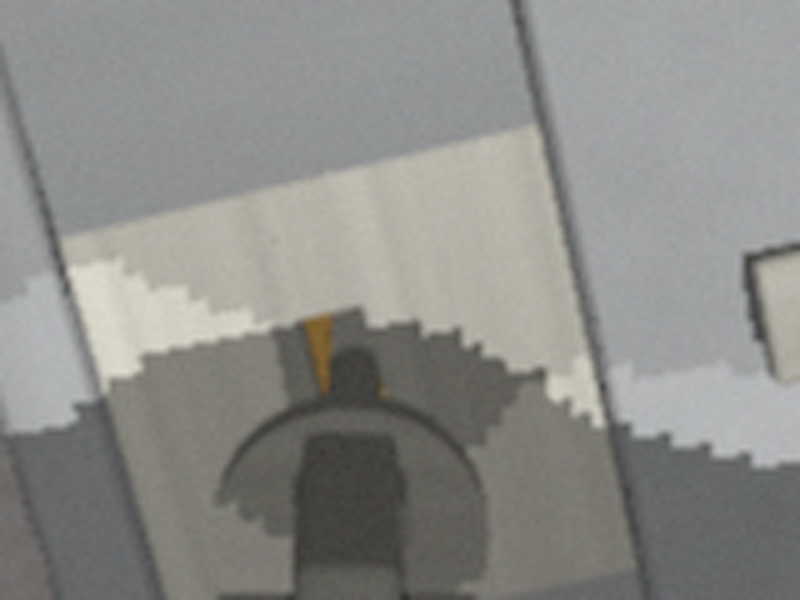

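Request:
{"op": "step_arm", "data": {
  "linear": [
    [0.5,0,0],
    [0.5,0,0],
    [0.5,0,0],
    [0.5,0,0],
    [0,0,0]
  ],
  "twist": [0.03,0,0,0,0],
  "gripper": [0,0,0,0,0]
}}

```text
time: 16.45
eef_pos: [465.1, -47.0, 101.6]
eef_rot: [-2.886, 1.571, -3.121]
ft_force: [0.6, 0.2, -0.3]
finger_gap: 5.6
```

Request:
{"op": "step_arm", "data": {
  "linear": [
    [0.7,0,0],
    [0.7,0,0],
    [0.7,0,0],
    [0.7,0,0],
    [0.7,0,0],
    [0.5,0,0],
    [0,0,0]
  ],
  "twist": [0,0,0,0,0,0,0],
  "gripper": [0,0,0,0,0,0,0]
}}

```text
time: 17.15
eef_pos: [465.1, -47.0, 97.5]
eef_rot: [-2.915, 1.57, 3.132]
ft_force: [0.1, -0.0, -0.5]
finger_gap: 5.7
```

Request:
{"op": "step_arm", "data": {
  "linear": [
    [0.7,0,0],
    [0.7,0,0],
    [0.6,0,0],
    [0,0,0]
  ],
  "twist": [0,0,0,0],
  "gripper": [0,0,0,0]
}}

```text
time: 17.55
eef_pos: [465.2, -47.0, 95.6]
eef_rot: [-2.889, 1.571, -3.125]
ft_force: [0.6, -0.3, -1.1]
finger_gap: 5.7
```

Request:
{"op": "step_arm", "data": {
  "linear": [
    [0.5,0,0],
    [0.5,0,0],
    [0,0,0]
  ],
  "twist": [0,0,0],
  "gripper": [0,0,0]
}}

```text
time: 17.85
eef_pos: [465.8, -47.0, 95.1]
eef_rot: [0.112, 1.57, -0.124]
ft_force: [-0.2, 0.4, 4.1]
finger_gap: 5.6
```

Catch 2 is felt at z=95.1 (depth 28, consistent with catch 1). I'll ease up, then rock anticlockwise.

Request:
{"op": "step_arm", "data": {
  "linear": [
    [-0.8,0,0],
    [0,0,0],
    [0,0,0],
    [0,0,0],
    [0,0,0],
    [0,0,0],
    [0,0,0]
  ],
  "twist": [0,-0.1,-0.1,-0.1,-0.1,-0.11,0],
  "gripper": [0,0,0,0,0,0,0]
}}

```text
time: 18.55
eef_pos: [465.0, -47.0, 95.2]
eef_rot: [2.292, 1.57, 2.567]
ft_force: [0.2, -0.8, -0.8]
finger_gap: 5.6
```

Request:
{"op": "step_arm", "data": {
  "linear": [
    [0.5,0,0],
    [0.5,0,0],
    [0.3,0,0],
    [0,0,0]
  ],
  "twist": [0,0,0,0],
  "gripper": [0,0,0,0]
}}

```text
time: 18.95
eef_pos: [465.2, -46.9, 94.1]
eef_rot: [-2.832, 1.571, -2.559]
ft_force: [0.8, -0.1, -0.3]
finger_gap: 5.6
```

Request:
{"op": "step_arm", "data": {
  "linear": [
    [0.5,0,0],
    [0.5,0,0],
    [0.5,0,0],
    [0,0,0]
  ],
  "twist": [0,0,0,0],
  "gripper": [0,0,0,0]
}}

```text
time: 19.35
eef_pos: [465.4, -46.9, 92.8]
eef_rot: [-0.32, 1.57, -0.046]
ft_force: [0.5, 0.1, 1.3]
finger_gap: 5.0
```

Request:
{"op": "step_arm", "data": {
  "linear": [
    [0.5,0,0],
    [0.5,0,0],
    [0.5,0,0],
    [0,0,0]
  ],
  "twist": [-0.03,0,0,0],
  "gripper": [0,0,0,0]
}}

```text
time: 19.75
eef_pos: [465.3, -46.9, 91.2]
eef_rot: [0.003, 1.571, 0.307]
ft_force: [-0.2, 0.6, 2.0]
finger_gap: 5.6
```

Request:
{"op": "step_arm", "data": {
  "linear": [
    [0.5,0,0],
    [0.5,0,0],
    [0.5,0,0],
    [0,0,0]
  ],
  "twist": [-0.05,0,0,0],
  "gripper": [0,0,0,0]
}}

```text
time: 20.15
eef_pos: [465.1, -47.0, 89.5]
eef_rot: [2.572, 1.57, 2.925]
ft_force: [0.2, -0.5, -1.6]
finger_gap: 5.2
```

Request:
{"op": "step_arm", "data": {
  "linear": [
    [0.7,0,0],
    [0.7,0,0],
    [0.7,0,0],
    [0.7,0,0],
    [0.7,0,0],
    [0.7,0,0],
    [0.7,0,0],
    [0.6,0,0],
    [0,0,0]
  ],
  "twist": [0,0,0,0,0,0,0,0,0],
  "gripper": [0,0,0,0,0,0,0,0,0]
}}

```text
time: 21.05
eef_pos: [465.2, -47.0, 84.1]
eef_rot: [2.963, 1.571, -2.966]
ft_force: [-0.8, -0.5, -0.9]
finger_gap: 5.9
```

Request:
{"op": "step_arm", "data": {
  "linear": [
    [0,0,0],
    [0,0,0],
    [0,0,0],
    [0,0,0],
    [0,0,0]
  ],
  "twist": [0.08,0.08,0.08,0.08,0],
  "gripper": [0,0,0,0,0]
}}

```text
time: 21.55
eef_pos: [465.2, -46.9, 84.2]
eef_rot: [-1.83, 1.571, -1.797]
ft_force: [-0.7, 0.1, -0.4]
finger_gap: 5.3
```

Request:
{"op": "step_arm", "data": {
  "linear": [
    [0.6,0,0],
    [0.6,0,0],
    [0.6,0,0],
    [0.5,0,0],
    [0.5,0,0],
    [0,0,0]
  ],
  "twist": [0,0,0,0,0,0],
  "gripper": [0,0,0,0,0,0]
}}

```text
time: 22.15
eef_pos: [465.1, -47.0, 81.3]
eef_rot: [3.01, 1.571, 3.044]
ft_force: [-0.2, -0.4, -0.1]
finger_gap: 5.7
```

Request:
{"op": "step_arm", "data": {
  "linear": [
    [0.7,0,0],
    [0.7,0,0],
    [0.7,0,0],
    [0.7,0,0],
    [0.7,0,0],
    [0.5,0,0],
    [0,0,0]
  ],
  "twist": [0,0,0,0,0,0,0],
  "gripper": [0,0,0,0,0,0,0]
}}

```text
time: 22.85
eef_pos: [465.2, -46.9, 77.3]
eef_rot: [2.94, 1.571, 2.974]
ft_force: [-0.3, -0.3, -0.7]
finger_gap: 5.5
```

Request:
{"op": "step_arm", "data": {
  "linear": [
    [0.5,0,0],
    [0.5,0,0],
    [0.5,0,0],
    [0,0,0]
  ],
  "twist": [0,0,0,0],
  "gripper": [0,0,0,0]
}}

```text
time: 23.25
eef_pos: [465.2, -47.0, 75.8]
eef_rot: [-3.06, 1.571, -3.026]
ft_force: [-0.3, 0.7, -1.0]
finger_gap: 5.6
```

Request:
{"op": "step_arm", "data": {
  "linear": [
    [0.4,0,0],
    [0.4,0,0],
    [0.4,0,0],
    [0,0,0]
  ],
  "twist": [0,0,0,0],
  "gripper": [0,0,0,0]
}}

```text
time: 23.65
eef_pos: [465.8, -47.0, 75.4]
eef_rot: [-0.454, 1.57, -0.42]
ft_force: [-1.4, -0.2, 7.7]
finger_gap: 5.6
```

It seats at z≈75.4 (depth 48) with 8 N, so the shoulder is on the plate. I'll check visually.

Run:
```python
from h import *
np.set_printoptions(precision=2,suppress=True)
p=vision.snapshot("wrist"); s,R=tool(); P=s["eef_pos"]; print(P,s["time"],np.arctan2(R[1,2],R[0,2]),s["ft_force"],s["wrist_torque"],s["joint_pos"],R[:,0])
crop(p,200,160,240,180,3,"w15c.png")
```

```text
[465.82 -46.98  75.46] 23.7 0.033862183541596036 [-1.75 -0.34  7.68] [ 0.01  0.4  -0.01] [ 0.36  0.36 -0.46  2.13  0.25  0.7  -0.23] [ 0. -0. -1.]
```

View pics/w15c.png

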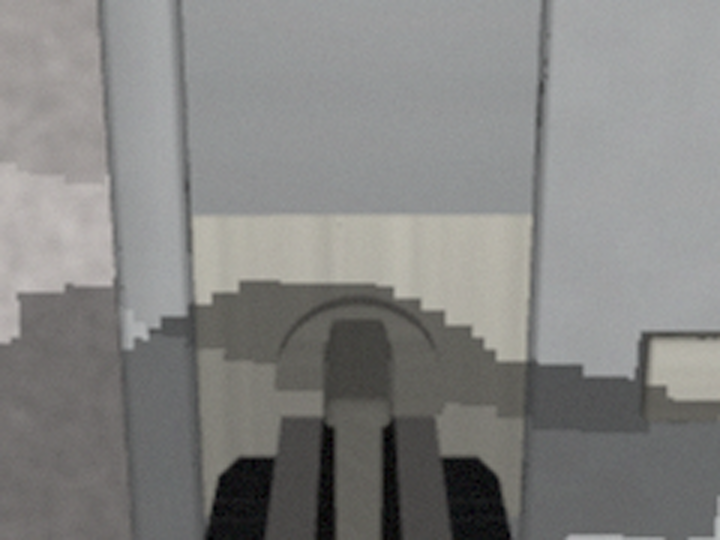

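The shoulder disc lies on the plate at crop (358,340). I'll turn clockwise in stages with a firmer grip.

Request:
{"op": "step_arm", "data": {
  "linear": [
    [0,0,0],
    [0,0,0],
    [0,0,0],
    [0,0,0],
    [0,0,0],
    [0,0,0],
    [0,0,0]
  ],
  "twist": [0,0.1,0.1,0.1,0.1,0.1,0],
  "gripper": [0,0,0,0,0,0,0],
  "force": 80
}}

```text
time: 24.4
eef_pos: [466.2, -46.9, 75.5]
eef_rot: [0.268, 1.569, -0.201]
ft_force: [-0.4, -1.4, 7.0]
finger_gap: 4.9
```

Run:
```python
from h import *
np.set_printoptions(precision=2,suppress=True)
s,R=tool(); P=s["eef_pos"]; print(P,s["time"],np.arctan2(R[1,2],R[0,2]),s["ft_force"],s["wrist_torque"],s["joint_pos"],R[:,0])
```

```text
[466.19 -46.91  75.52] 24.4 -0.46868697442339313 [-0.41 -1.37  7.  ] [0.   0.26 0.05] [ 0.26  0.35 -0.35  2.13  0.18  0.69 -0.68] [ 0. -0. -1.]
```

Request:
{"op": "step_arm", "data": {
  "linear": [
    [0,0,0],
    [0,0,0],
    [0,0,0],
    [0,0,0],
    [0,0,0],
    [0,0,0],
    [0,0,0]
  ],
  "twist": [0.1,0.1,0.1,0.1,0.1,0.1,0],
  "gripper": [0,0,0,0,0,0,0]
}}

```text
time: 25.1
eef_pos: [466.1, -46.7, 75.5]
eef_rot: [0.963, 1.569, -0.106]
ft_force: [-1.3, 0.1, 6.9]
finger_gap: 4.7
```

Run:
```python
from h import *
np.set_printoptions(precision=2,suppress=True)
p=vision.snapshot("wrist"); s,R=tool(); P=s["eef_pos"]; print(P,s["time"],np.arctan2(R[1,2],R[0,2]),s["ft_force"],s["wrist_torque"],s["joint_pos"],R[:,0])
crop(p,200,160,240,180,3,"w16c.png")
```

```text
[466.08 -46.74  75.53] 25.15 -1.0663895653090127 [-0.5   0.53  8.02] [ 0.1   0.26 -0.  ] [ 0.15  0.33 -0.21  2.14  0.11  0.68 -1.21] [ 0. -0. -1.]
```

View pics/w16c.png

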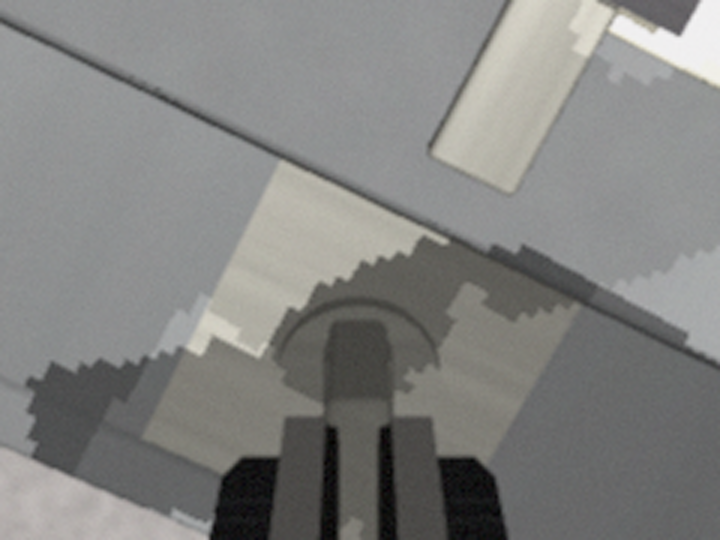

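The key is turning with the fingers. The plate appears rotated by about 1.1 rad and the bow is still square in the pads. Finishing the turn.

Request:
{"op": "step_arm", "data": {
  "linear": [
    [0,0,0],
    [0,0,0],
    [0,0,0],
    [0,0,0],
    [0,0,0],
    [0,0,0],
    [0,0,0],
    [0,0,0],
    [0,0,0]
  ],
  "twist": [0.1,0.1,0.1,0.1,0.1,0.07,0,0,0],
  "gripper": [0,0,0,0,0,0,0,0,0]
}}

```text
time: 26.05
eef_pos: [466.1, -46.5, 75.5]
eef_rot: [1.818, 1.569, 0.183]
ft_force: [-0.6, 0.9, 7.6]
finger_gap: 4.7
```

Run:
```python
from h import *
np.set_printoptions(precision=2,suppress=True)
p=vision.snapshot("wrist"); s,R=tool(); P=s["eef_pos"]; print(P,s["time"],np.arctan2(R[1,2],R[0,2]),s["ft_force"],s["wrist_torque"],s["joint_pos"],R[:,0],s["finger_gap"])
crop(p,200,160,240,180,3,"w17c.png")
p=vision.snapshot("scene"); cv2.imwrite("pics/s2.png",p["color"])
```

```text
[466.1  -46.55  75.52] 26.1 -1.6355714945739737 [-0.91  0.31  8.19] [ 0.25  0.27 -0.  ] [ 0.04  0.33 -0.09  2.15  0.05  0.67 -1.71] [ 0.  0. -1.] 4.638450992652934
```

View pics/w17c.png

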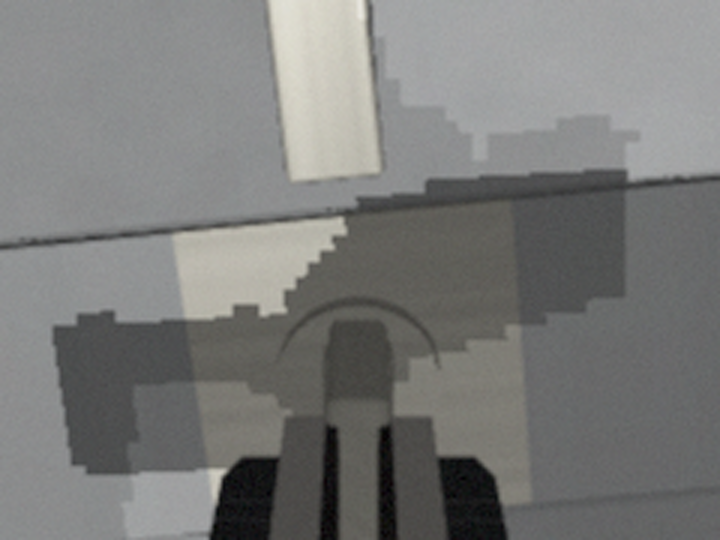

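View pics/s2.png

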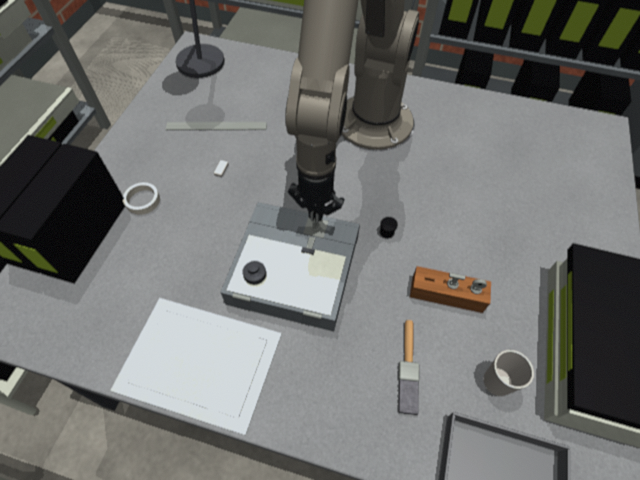

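The key is turned about 1.67 rad relative to the mouth, its disc is still flat, and the bow is square in the pads. The other keys and objects look unmoved. I'll check the spring torque and the mouth-frame pose.

Run:
```python
from h import *
np.set_printoptions(precision=3,suppress=True)
for i in range(4):
    p=vision.snapshot("top"); s=sensors.sense(); print(s["time"],s["effort"],s["wrist_torque"],s["ft_force"],s["finger_gap"])
crop(p,255,150,130,130,4,"t3.png")
```

```text
26.2 [  0.431 -38.393   0.672 -18.097   0.209  -0.366  -0.052] [0.321 0.243 0.074] [-2.109  0.754  8.434] 5.1182260344738655
26.25 [  0.436 -38.392   0.673 -18.096   0.21   -0.366  -0.052] [0.281 0.274 0.073] [-2.122  0.49   7.457] 4.842993895167483
26.3 [  0.441 -38.392   0.675 -18.096   0.21   -0.365  -0.052] [0.229 0.231 0.049] [-1.602  0.987  7.277] 4.767176760784327
26.35 [  0.443 -38.392   0.675 -18.096   0.21   -0.365  -0.052] [0.264 0.279 0.064] [-1.451  1.764  7.27 ] 4.636154144222148
```

View pics/t3.png

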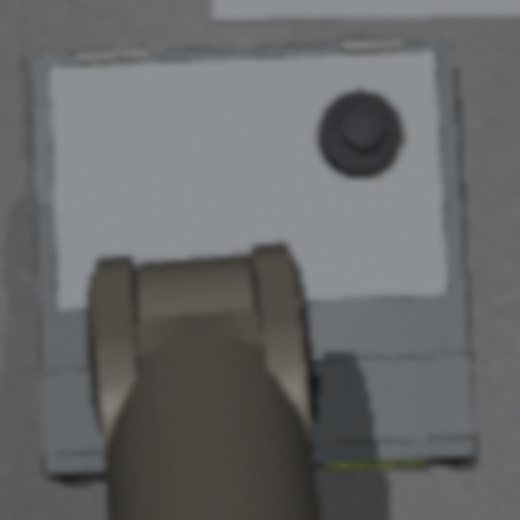

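The spring's counter-torque is present (about +0.065 N m about z, anticlockwise on the tool), with a steady 7–8 N seating force. Handing in.

Run:
```python
from bench import ticket
print(ticket.sign_off())
```

```text
the job is handed in; nothing more can be done
None
```

I put the square-bow key into the lock, turned it clockwise and handed the job in at about 26 s of the 54 s. The arm is still gripping the key and holding it turned. The sign-off gives no verdict.

- **Getting it in:** The tip touched catch 1 at about 15 mm deep and passed it at about 0.25 rad clockwise. It touched catch 2 at about 28 mm and passed at about 0.3 rad anticlockwise. I then turned the key back to the mouth's angle and pushed it home. No reading during insertion was above about 8 N.
- **Home:** The tip seated at about 48 mm deep, and the wrist picture shows the shoulder lying flat on the plate. I held it there unturned for several tenths of a second.
- **Turn:** The tool turned 1.67 rad clockwise from the mouth's angle. With 0.06 rad of play, that puts the cylinder at about 1.6 rad. I can't read the cylinder directly, so this is inferred.
- **Last checks:**
  - The push on the plate was steady at 7–8 N.
  - The grip was set to 80 N and the bow sat square in the pads.
  - The tool was vertical.
- **Surroundings:** In the last scene picture the other two keys and everything else on the table looked unmoved.

Two checks were less clear:
- **Spring torque:** The wrist read only about 0.05–0.07 N m about z (0.00 once), not the expected 0.1. Shoulder friction may carry the rest.
- **Finger gap:** It read about 5 mm on the 8 mm bow, even though the grip held throughout.

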